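# Fit the earthing link under the T-headed stud

### The job

On the wiring board, take the copper link with the long oblong eye and fit it on the T-headed stud: tilt it so that the wide head passes through the eye, then level it and leave it lying flat on the board with the stud's neck through the eye, so that it cannot lift straight off. Leave the other link, the one with the round hole, where it lies.

Things in the scene. Friction and masses are not known exactly. Their poses are not given: they have to be found in the camera images.
- link: Copper link to fit: plate 144 (x) x 60 (y) x 5 mm, about 0.16 kg, starts flat. Origin: centre of its underside, z up. Oblong eye 64 (x) x 36 (y) mm, from x = -4 to +60 mm, corners cut 5 mm; 12 mm rim at front (+x) and sides. Black grip block 36 (x) x 20 (y) mm centred at x = -42 mm, from z = 5 to 45 mm; grip it from above across y.
- stud: Fixed upright brass T-stud. Origin: its foot on the board. Neck 10 mm diameter; head a bar 72 (x) x 16 (y) mm, z = 30 to 36 mm, centred. Longer than the eye: tilt the link about 25 deg, front end low, eye along the head; lower the front rim beyond one head end, slide it under the head nearly to the neck until the eye's rear end clears the other head end, then level.
- spare_link: Other copper link, to be left alone: same 144 x 60 x 5 mm plate and grip block, but a round hole of 30 mm diameter at x = +36 mm instead of the oblong eye. Origin: centre of its underside, z up; loose, 0.18 kg.
- post: Plain round brass post without a head, 10 mm in diameter and 36 mm high, fixed upright in the board; not the one wanted. Origin: centre of its foot on the board's surface.
Not all that is in view belongs to the job. Leave any red or turquoise look-alike of the link alone.

How it is judged:
By the outcome, as a careful person would: the job done as asked, in the order asked, and still so for the second after the job is handed in, with the robot touching nothing.
It also fails if it takes over 48 s, if anything falls off the work surface, if the arm or the gripper's body presses on something with over 40 N, if the wrist force passes 120 N, or if a joint passes its speed limit or range.

### The arm

A 6-joint arm with a two-finger parallel gripper is mounted at the origin on the work surface. World frame = base frame: x ahead of the robot, y to its left, z up, the work surface at z = 0. Lengths are in m, angles in rad, forces in N, time in s.
With the tool pointing down it reaches from about 0.375 to 0.975 m from the base axis. Payload 3.8 kg.
Tool frame: the origin (TCP) lies midway between the tips of the shut fingers; the grasp point (between the pads) lies 19 mm behind it; z points along the fingers, y is the line along which they close (so a half turn about z gives the same grasp; the last joint's range is limited). The gripper opens to 85 mm and grips with 20 to 120 N. Pads are 22 mm wide; open, the fingers measure 114 mm over their backs; the gripper's body (76 mm by 85 mm) begins 54 mm behind the grasp point. The pads swing forward as they close: fully open they stand 13 mm farther back than shut.
Start: joints at [-1.179, 0.264, 1.604, -0, 1.274, -0.037], TCP at [0.281, -0.614, 0.231] pointing down, gripper open.
Joint ranges: [-2.63, 2.63], [-0.94, 2.18], [0.31, 2.57], [-1.31, 4.45], [0, 2.66], [-2.55, 2.55]. Speed limits (rad/s): [2.57, 2.57, 3.14, 3.14, 3.14, 3.14].

### API

Orientations are given as a rotation vector (axis times angle).
In Python, from bench import ctrl gives the robot as it stands.
- The arm moves only by the tool move_arm, never from a script. Its argument "increments" is a list of rows, each a list of 5 numbers: the shift along the tool's x, y, z in mm, then the turn about the tool's z in degrees, then the opening, from -1 (shut) to 1 (fully open). In form: [[dx, dy, dz, twist, gripper], ...]. A call has 1 to 12 rows; each row is the pose to reach, as a shift and turn from the pose commanded when the call began, along the tool's axes at that moment; what a row does not reach only later rows make up. A row lasts 1/8 s, in which the tool goes at most 62.5 mm and 10.7 degrees, less where a joint would pass 70% of its speed; a pose out of reach is approached as far as the arm can. A call with a gripper value outside its range is refused whole. The fingers move at their own pace and stop on an object; "squeeze" is the grip in N (left out, the last holds). Time passes only in rows, so rows that repeat a pose let the fingers close. It gives the time, the measured TCP pose, the force, the opening and the grip force at its end, in the units of the state.
- ctrl.get_obs(): the state, without advancing time (a new reading comes with each control period).
- ctrl.grab_frame(name): name is "scene" or "top" or "wrist"; returns the picture (420x560x3 uint8, blue, green, red); there is no depth.
- ctrl.camera_info(name): a dict with "fov_y" (degrees; the focal length in pixels is half the picture's height over the tangent of half this angle, whatever the lens; pixels are square), "cx", "cy" (the principal point, pixels), "R" (3x3) and "t" (3): a world point X has camera coordinates R X + t; the wrist camera has in their place "tool_from_camera" (4x4, takes a point from camera to tool coordinates, whose origin is the TCP and whose axes are the flange's). Camera axes: x right, y down, z forward; pixel columns grow to the right and rows downward; lengths in m; the calibration is good to about 2 mm. A picture is of the moment at which its call begins: read the wrist's pose just before it. camera_info takes no time and is no camera call.
- ctrl.close_job(): hands the job in; it is judged then, once.
Trained networks look in the newest picture that a camera, given by its name, has taken for a name from the list of things; names that differ only in an ending like _2 or _b are one class to them, and where a whole thing is asked for, a point or a joint stands for the part that bears it (a point fixed in the world has none). Each returns a list of dicts, best first, with "score" (0 to 1); they miss things now and then, are a little off and sometimes report something else, mostly with a low value. They report only what shows in the picture. A call takes as long as a camera call. They do not tell look-alikes from the thing itself.
- ctrl.look_for(camera, thing): "location" ([column, row] as shares, 0 to 1, of the picture: columns of its width, rows of its height, amid what is visible of it).
- ctrl.mark_of(camera, thing): "location" ([column, row] as shares, 0 to 1, of the picture: columns of its width, rows of its height: a listed point, or the origin of a listed thing).
The state is a dict: "clock": time; "qpos": joint angles; "qvel": joint speeds; "joint_efforts": joint torques, N m; "tcp_pos": TCP position; "ee_rot": TCP orientation; "wrist_force": force on the tool from outside, world axes, zero at the start; "moment": the same for the moment, N m; "finger_gap": finger opening in m; "grasp_force": force on a finger pad.
Only numpy, scipy, OpenCV 4.12 (cv2) and the standard library are available. Lean on these libraries where they do the work, as an engineer would, in place of code of your own. Each camera call takes 0.05 s, during which the arm holds its last target. There are 200 camera calls.

## Working session

There is one attempt and no reset: what is moved stays moved. The work goes in short steps, Python scripts to look and compute and a tool call to move; the robot and the scene stay as the last step left them, time stands still between calls to the robot, and variables do not carry over. Pictures are saved under pics/ and viewed, at most 10 in all, crops included, and the job is handed in when it is done.

Besides the shell and the picture viewer there is one more tool, called after ">>>" by a JSON object that holds its "op" and its "data", one argument or row to a line. move_arm: Moves the arm, as the interface text tells. Its arguments: {"type":"object","properties":{"increments":{"type":"array","items":{"type":"array","items":{"type":"number"}}},"squeeze":{"type":"number"}},"required":["increments"]}

```bash
ls; mkdir -p pics; cat > h.py <<'E'
import numpy as np,cv2
from bench import ctrl
from scipy.spatial.transform import Rotation as Ro
def cam(n,obs=None):
    c=ctrl.camera_info(n); f=210/np.tan(np.radians(c['fov_y'])/2)
    K=np.array([[f,0,c['cx']],[0,f,c['cy']],[0,0,1]])
    if 'R' in c: R=np.array(c['R']);t=np.array(c['t'])
    else:
        T=np.array(c['tool_from_camera']); o=obs or ctrl.get_obs()
        W=np.eye(4);W[:3,:3]=Ro.from_rotvec(o['ee_rot']).as_matrix();W[:3,3]=o['tcp_pos']
        M=np.linalg.inv(W@T);R=M[:3,:3];t=M[:3,3]
    return K,R,t
def proj(C,X):
    K,R,t=C;p=K@(R@np.asarray(X,float)+t);return p[:2]/p[2]
def atz(C,uv,z):
    K,R,t=C;d=R.T@np.linalg.inv(K)@np.array([uv[0],uv[1],1]);o=-R.T@t
    return o+d*(z-o[2])/d[2]
def tri(C1,u1,C2,u2):
    P=[C[0]@np.c_[C[1],C[2]] for C in(C1,C2)]
    x=cv2.triangulatePoints(P[0],P[1],np.array(u1,float),np.array(u2,float));return (x[:3]/x[3]).ravel()
E
python3 - <<'E'
from h import *
o=ctrl.get_obs();print({k:np.round(v,3) for k,v in o.items()})
ims=[]
for n in('scene','top'):
    im=ctrl.grab_frame(n);cv2.imwrite(f'pics/{n}0.png',im)
    print(n,ctrl.camera_info(n)['fov_y'])
    for th in('link','stud','spare_link','post'):
        print(n,th,[(np.round(np.array(d['location'])*[560,420]).tolist(),round(d['score'],2)) for d in ctrl.mark_of(n,th)][:4])
print(ctrl.camera_info('wrist'))
E
```

```text
pics
{'clock': np.float64(0.0), 'qpos': array([-1.179,  0.265,  1.605, -0.   ,  1.274, -0.037]), 'qvel': array([ 0.   ,  0.001, -0.   , -0.   ,  0.001,  0.001]), 'joint_efforts': array([-1.0000e-03, -5.1512e+01, -3.6731e+01, -0.0000e+00,  1.3000e-02,
       -0.0000e+00]), 'tcp_pos': array([ 0.28 , -0.613,  0.23 ]), 'ee_rot': array([-3.067e+00, -6.680e-01,  1.000e-03]), 'wrist_force': array([-0.282, -0.095, -0.486]), 'moment': array([ 0.001,  0.008, -0.009]), 'grasp_force': np.float64(0.0), 'finger_gap': np.float64(0.086)}
scene 49.90444784537333
scene link [([305.0, 146.0], 0.82), ([382.0, 148.0], 0.71), ([370.0, 181.0], 0.7)]
scene stud [([189.0, 346.0], 0.76)]
scene spare_link [([311.0, 221.0], 0.56)]
scene post []
top 47.113630849569404
top link [([175.0, 173.0], 0.87), ([113.0, 193.0], 0.76), ([163.0, 264.0], 0.71)]
top stud [([418.0, 184.0], 0.8)]
top spare_link [([253.0, 193.0], 0.78)]
top post [([350.0, 170.0], 0.43)]
{'fov_y': 58.633199973223796, 'cx': 281.311231987632, 'cy': 201.6769141242893, 'tool_from_camera': array([[ 1.04384392e-03, -9.65313780e-01, -2.61090439e-01,
         6.59171240e-02],
       [ 9.99999393e-01,  1.09979866e-03, -6.82043724e-05,
        -6.02163318e-04],
       [ 3.52985535e-04, -2.61090210e-01,  9.65314341e-01,
        -1.42089829e-01],
       [ 0.00000000e+00,  0.00000000e+00,  0.00000000e+00,
         1.00000000e+00]])}
```

View pics/scene0.png

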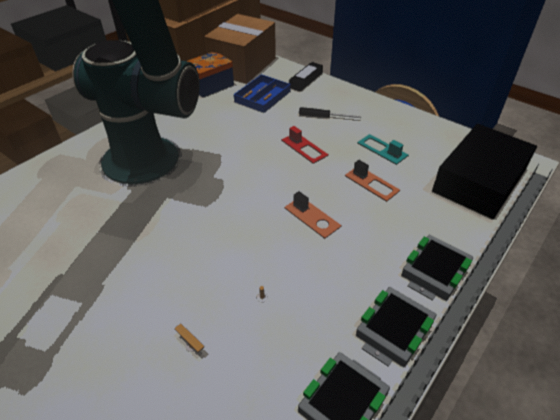

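View pics/top0.png

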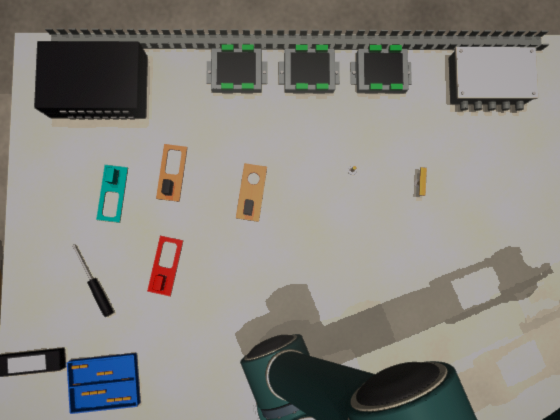

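Top view: copper link with the oblong eye at (172,173), spare with the round hole at (252,192), red look-alike (166,266), turquoise look-alike (112,193), T-stud (420,182), plain post (352,170). I choose (172,173) in top, which is (372,181) in scene.

```bash
python3 - <<'E'
from h import *
T=cam('top');S=cam('scene')
for n,a,b in(('link',(175,173),(370,181)),('spare',(253,193),(311,221)),('stud',(418,184),(189,346)),('post',(352,171),(262,296))):
    print(n,'tri',tri(T,a,S,b).round(4),'z0',atz(T,a,0).round(4),atz(S,b,0).round(4))
im=cv2.imread('pics/top0.png')
hsv=cv2.cvtColor(im,cv2.COLOR_BGR2HSV)
def blob(x0,x1,y0,y1,z,lo=(8,100,90),hi=(28,255,255)):
    m=cv2.inRange(hsv,lo,hi);k=np.zeros_like(m);k[y0:y1,x0:x1]=m[y0:y1,x0:x1]
    p=np.argwhere(k)[:,::-1];w=np.array([atz(T,q,z)[:2] for q in p]).astype(np.float32)
    r=cv2.minAreaRect(w*1000);print(len(p),r,cv2.boxPoints(r).round().tolist())
blob(145,200,135,212,.005);blob(225,280,155,230,.005);blob(405,435,155,205,.036)
cv2.imwrite('pics/crop1.png',cv2.resize(np.hstack([im[130:215,145:285],im[130:215,330:440]]),None,fx=3,fy=3,interpolation=cv2.INTER_CUBIC))
E
```

```text
link tri [0.5694 0.3145 0.0133] z0 [0.5703 0.316  0.    ] [0.5642 0.3305 0.    ]
spare tri [ 0.5205  0.1158 -0.0118] z0 [0.5182 0.1148 0.    ] [0.5275 0.1071 0.    ]
stud tri [ 0.5409 -0.3144 -0.0025] z0 [ 0.5415 -0.3125  0.    ] [ 0.541  -0.3161  0.    ]
post tri [ 0.5764 -0.1404  0.0015] z0 [ 0.5756 -0.1417  0.    ] [ 0.577  -0.1385  0.    ]
790 ((571.5274047851562, 324.84820556640625), (59.6375617980957, 143.32275390625), 82.6365966796875) [[497.0, 304.0], [639.0, 286.0], [646.0, 345.0], [504.0, 364.0]]
1009 ((520.7581787109375, 119.92781829833984), (58.69074249267578, 142.43748474121094), 81.35660552978516) [[446.0, 102.0], [587.0, 80.0], [596.0, 138.0], [455.0, 160.0]]
179 ((543.6878051757812, -312.180908203125), (16.436655044555664, 70.97618865966797), 85.54106140136719) [[508.0, -318.0], [578.0, -323.0], [580.0, -307.0], [509.0, -301.0]]
```

View pics/crop1.png

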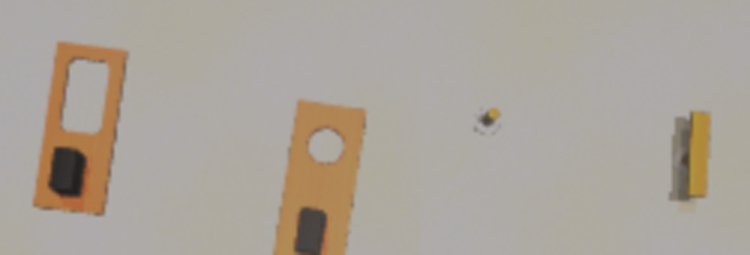

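The crop shows the oblong-eyed copper link (left, block at its lower end), the round-hole spare, the plain post and the T-stud. My choice is confirmed. The tool can't tilt, so I plan to grip lightly, hook the link's front rim under the stud head, and pivot it in the grip.

```bash
cat >> h.py <<'E'
def delta(target,yaw_deg,o=None):
    "shift in tool axes (mm) and twist (deg) to a world TCP target with tool x at yaw"
    o=o or ctrl.get_obs();R=Ro.from_rotvec(o['ee_rot']).as_matrix()
    y=np.degrees(np.arctan2(R[1,0],R[0,0]))
    return (R.T@(np.asarray(target)-o['tcp_pos'])*1000).round(1),round(y-yaw_deg,2)
E
python3 -c "
from h import *
print(delta([.53,.33,.17],-7.2))"
```

```text
(array([ 619.2, -754.8,   61.2]), np.float64(31.77))
```

>>> {"op": "move_arm", "data": {
  "increments": [
    [34,-42,3,2,1],
    [74,-90,7,5,1],
    [112,-137,11,8,1],
    [150,-183,15,10,1],
    [188,-229,19,12,1],
    [226,-276,22,14,1],
    [264,-322,26,16,1],
    [302,-368,30,18,1],
    [340,-415,34,20,1],
    [378,-461,37,22,1],
    [416,-507,41,24,1],
    [454,-554,45,25,1]
  ]
}}

```text
clock: 2.0
tcp_pos: [0.4637, 0.0807, 0.1868]
ee_rot: [3.142, -0.013, 0.003]
wrist_force: [1.4, -0.3, 0.7]
finger_gap: 0.0854
grasp_force: 0.0
```

```bash
python3 -c "
from h import *
o=ctrl.get_obs();print(o['clock'],o['tcp_pos'],delta([.53,.33,.17],-7.2))"
```

```text
2.0 [0.46371543 0.08072577 0.1867842 ] (array([  64.2, -249.8,   16.9]), np.float64(6.74))
```

>>> {"op": "move_arm", "data": {
  "increments": [
    [12,-45,3,1,1],
    [24,-90,6,3,1],
    [36,-140,9,5,1],
    [48,-190,12,6.7,1],
    [60,-230,15,6.7,1],
    [64,-249,17,6.7,1],
    [64,-249,17,6.7,1]
  ]
}}

```text
clock: 2.88
tcp_pos: [0.5288, 0.3277, 0.1689]
ee_rot: [3.135, -0.193, -0.001]
wrist_force: [0.9, -0.4, -0.9]
finger_gap: 0.0853
grasp_force: 0.0
```

```bash
python3 - <<'E'
from h import *
o=ctrl.get_obs();W=cam('wrist',o);im=ctrl.grab_frame('wrist');cv2.imwrite('pics/w1.png',im)
print(o['clock'],o['tcp_pos'],delta([.53,.33,.17],-7.2))
hsv=cv2.cvtColor(im,cv2.COLOR_BGR2HSV);m=cv2.inRange(hsv,(5,90,70),(28,255,255))
n,l,s,c=cv2.connectedComponentsWithStats(m)
for i in range(1,n):
  if s[i,4]>800:
    cs,_=cv2.findContours((l==i).astype(np.uint8),cv2.RETR_EXTERNAL,cv2.CHAIN_APPROX_NONE)
    p=max(cs,key=len)[:,0]
    w=np.array([atz(W,q,.005)[:2]*1000 for q in p],np.float32);r=cv2.minAreaRect(w);print(s[i],r)
print(ctrl.mark_of('wrist','link')[:3])
E
```

```text
2.875 [0.52882795 0.32772025 0.16889071] (array([ 0.9, -3.5, -1. ]), np.float64(0.11))
[ 238   32   78  183 8408] ((572.6051635742188, 326.6790466308594), (60.108516693115234, 143.6724853515625), 82.86236572265625)
[ 480   67   80  176 7638] ((521.857666015625, 121.80409240722656), (60.32372283935547, 143.80905151367188), 81.3577880859375)
[{'location': [0.1939, 0.5062], 'score': 0.79}, {'location': [0.4964, 0.3064], 'score': 0.78}]
```

View pics/w1.png

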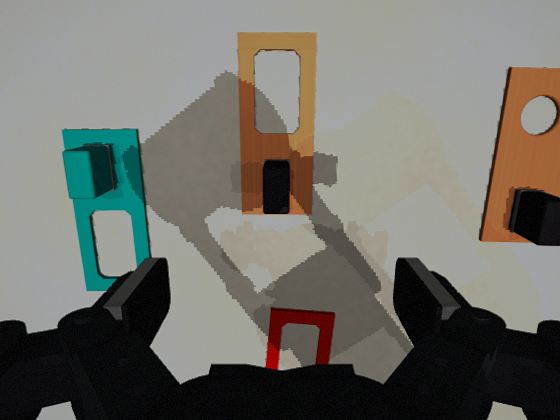

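The wrist view shows the oblong-eyed link centred at (277,125) with its block at (277,187). The plate measures 144 x 60 mm at z = 5 mm, so the height checks out. The turquoise link (105,210) and the spare (525,150) are clear of the fingers. Now the grasp.

```bash
python3 -c "
from h import *
print(delta([.5309,.3319,.014],-7.1))"
```

```text
(array([  1.6,  -6.2, 155.1]), np.float64(-0.04))
```

>>> {"op": "move_arm", "data": {
  "increments": [
    [1,-4,45,0,1],
    [1,-4,90,0,1],
    [1,-4,90,0,1]
  ],
  "squeeze": 20
}}

```text
clock: 3.35
tcp_pos: [0.5269, 0.3275, 0.0752]
ee_rot: [3.13, -0.197, -0.012]
wrist_force: [0.6, -0.2, -0.4]
finger_gap: 0.0854
grasp_force: 0.0
```

```bash
python3 -c "
from h import *
print(delta([.5309,.3319,.014],-7.1))"
```

```text
(array([ 3.9, -5.3, 61.2]), np.float64(-0.12))
```

>>> {"op": "move_arm", "data": {
  "increments": [
    [1,-3,20,0,1],
    [1,-3,20,0,1],
    [1,-3,20,0,1]
  ]
}}

```text
clock: 3.72
tcp_pos: [0.5328, 0.3344, 0.0606]
ee_rot: [-3.134, 0.195, -0.003]
wrist_force: [-0.1, -0.3, -0.3]
finger_gap: 0.0853
grasp_force: 0.0
```

```bash
python3 -c "
from h import *
print(delta([.5309,.3319,.014],-7.1),ctrl.get_obs()['qvel'].round(3))"
```

```text
(array([-1.7,  2.7, 46.6]), np.float64(-0.03)) [ 0.001 -0.003 -0.004  0.001 -0.003  0.001]
```

>>> {"op": "move_arm", "data": {
  "increments": [
    [-2,2,24,0,1],
    [-2,2,46,0,1],
    [-2,2,46,0,1],
    [-2,2,46,0,0],
    [-2,2,46,0,-1],
    [-2,2,46,0,-1],
    [-2,2,46,0,-1],
    [-2,2,46,0,-1]
  ],
  "squeeze": 20
}}

```text
clock: 4.72
tcp_pos: [0.5302, 0.3324, 0.0141]
ee_rot: [-3.135, 0.195, -0.002]
wrist_force: [-0.4, -0.2, 4.0]
finger_gap: 0.0199
grasp_force: 22.3
```

>>> {"op": "move_arm", "data": {
  "increments": [
    [0,0,-20,0,-1],
    [0,0,-50,0,-1],
    [0,0,-100,0,-1],
    [0,0,-150,0,-1],
    [0,0,-150,0,-1]
  ]
}}

```text
clock: 5.35
tcp_pos: [0.5332, 0.3343, 0.1705]
ee_rot: [-3.129, 0.195, -0.015]
wrist_force: [-0.3, 1.3, -1.3]
finger_gap: 0.0197
grasp_force: 21.6
```

```bash
python3 - <<'E'
from h import *
o=ctrl.get_obs();a=ctrl.grab_frame('wrist');b=ctrl.grab_frame('scene')
cv2.imwrite('pics/w2.png',np.hstack([cv2.resize(a,(400,300)),cv2.resize(b[90:270,270:510],(400,300))]))
print(o['clock'],o['tcp_pos'],o['wrist_force'],o['moment'],o['qpos'])
E
```

```text
5.35 [0.53318897 0.33427713 0.17048634] [-0.28176017  1.26316648 -1.34172687] [ 0.0791456   0.06076734 -0.01323959] [5.20374611e-01 2.14733778e-01 1.77940776e+00 8.09751161e-05
 1.13572998e+00 2.21556638e+00]
```

View pics/w2.png

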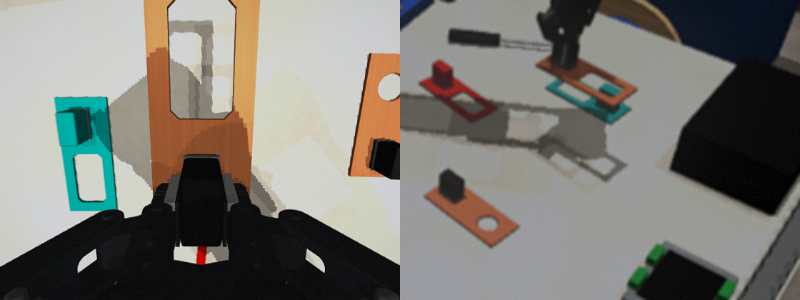

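The link hangs level in the grip, eye ahead (at (200,60) in the left half), and nothing drooped. I'm moving beside the stud with a firmer grip.

```bash
python3 -c "
from h import *
print(delta([.484,-.22,.17],-4.1))"
```

```text
(array([ 23.1, 553.7,  -6.1]), np.float64(-3.03))
```

>>> {"op": "move_arm", "data": {
  "increments": [
    [1,25,0,0,-1],
    [2,65,0,-1,-1],
    [4,115,0,-1,-1],
    [6,165,0,-2,-1],
    [8,215,0,-2,-1],
    [10,265,0,-3,-1],
    [12,315,0,-3,-1],
    [14,365,0,-3,-1],
    [16,415,0,-3,-1],
    [18,465,0,-3,-1],
    [21,515,0,-3,-1],
    [23,550,0,-3,-1]
  ],
  "squeeze": 60
}}

```text
clock: 6.95
tcp_pos: [0.4813, -0.2184, 0.161]
ee_rot: [-3.138, 0.116, 0.007]
wrist_force: [0.0, -0.9, -2.0]
finger_gap: 0.019
grasp_force: 63.2
```

>>> {"op": "move_arm", "data": {
  "increments": [
    [0,0,0,0,-1],
    [0,0,0,0,-1],
    [0,0,0,0,-1]
  ]
}}

```text
clock: 7.32
tcp_pos: [0.4835, -0.2153, 0.1624]
ee_rot: [-3.139, 0.112, 0.003]
wrist_force: [0.7, 0.2, -1.7]
finger_gap: 0.019
grasp_force: 63.2
```

```bash
python3 - <<'E'
from h import *
o=ctrl.get_obs();a=ctrl.grab_frame('wrist');W=cam('wrist',o);cv2.imwrite('pics/w3.png',a)
print(o['clock'],o['tcp_pos'],o['ee_rot'],o['qvel'].round(3))
b=ctrl.grab_frame('top');T=cam('top')
for n,im,C,bx in(('w',a,W,None),('t',b,T,(395,445,150,210))):
    hsv=cv2.cvtColor(im,cv2.COLOR_BGR2HSV);m=cv2.inRange(hsv,(19,120,90),(32,255,255))
    if bx: k=np.zeros_like(m);k[bx[2]:bx[3],bx[0]:bx[1]]=m[bx[2]:bx[3],bx[0]:bx[1]];m=k
    k,l,s,c=cv2.connectedComponentsWithStats(m)
    for i in range(1,k):
        if s[i,4]>100:
            p=np.argwhere(l==i)[:,::-1];w=np.array([atz(C,q,.036)[:2]*1000 for q in p],np.float32)
            print(n,s[i],cv2.minAreaRect(w))
print([(np.array(d['location'])*[560,420],d['score']) for d in ctrl.mark_of('wrist','stud')])
E
```

```text
7.325 [ 0.48348543 -0.21527918  0.16243847] [-3.13864553e+00  1.11707179e-01  2.52567166e-03] [ 0.008 -0.004 -0.01  -0.003 -0.001 -0.001]
w [ 399   42   32  106 2291] ((545.1097412109375, -310.8465270996094), (15.192485809326172, 69.82868957519531), 85.6060562133789)
w [155  56  14  14 153] ((579.14501953125, -140.2301025390625), (8.836518287658691, 8.264573097229004), 85.98100280761719)
[(array([399.  ,  94.92]), 0.7)]
```

View pics/w3.png

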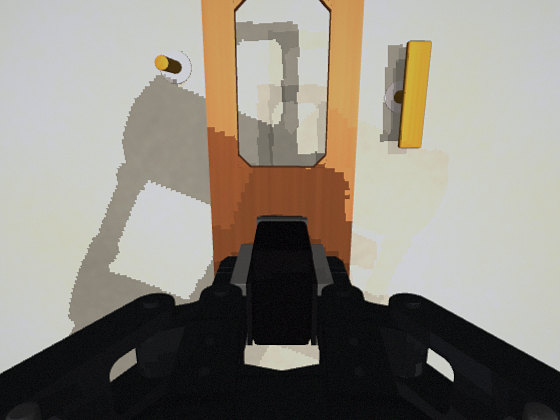

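Wrist view: T-head at (415,95), neck foot about (398,97), plain post at (168,65), and the link held centred with its eye at (282,80). The head centre is at (0.545, -0.311) with yaw -4.4°. Next I go behind the stud's near end.

```bash
cat >> h.py <<'E'
SC=np.array([.545,-.311]);SY=-4.4
def stud(u,z,v=0):
    a=np.radians(SY);d=np.array([np.cos(a),np.sin(a)]);n=np.array([-d[1],d[0]])
    p=SC+(u*d+v*n)/1000;return delta([*p,z/1000],SY)
def uz():
    o=ctrl.get_obs();a=np.radians(SY);d=np.array([np.cos(a),np.sin(a)]);e=o['tcp_pos'][:2]-SC
    return np.round([e@d*1000,(d[0]*e[1]-d[1]*e[0])*1000,o['tcp_pos'][2]*1000],1),o['wrist_force'].round(1),o['moment'].round(3),round(o['clock'],2)
E
python3 -c "
from h import *
print(stud(-162,90),uz())"
```

```text
(array([-94.6,  90. ,  73.2]), np.float64(0.35)) (array([-67.9,  90.6, 163.2]), array([ 0.2,  0.4, -0.6]), array([0.02 , 0.053, 0.024]), 7.47)
```

>>> {"op": "move_arm", "data": {
  "increments": [
    [-30,10,0,0.3,-1],
    [-70,40,0,0.3,-1],
    [-95,80,10,0.3,-1],
    [-95,90,40,0.3,-1],
    [-95,90,73,0.3,-1],
    [-95,90,73,0.3,-1],
    [-95,90,73,0.3,-1],
    [-95,90,73,0.3,-1]
  ]
}}

```text
clock: 8.48
tcp_pos: [0.3844, -0.3, 0.0921]
ee_rot: [3.137, -0.12, 0.004]
wrist_force: [0.6, 0.1, -1.7]
finger_gap: 0.0191
grasp_force: 63.2
```

```bash
python3 -c "
from h import *
print(stud(-160,30),uz())"
```

```text
(array([ 0.8, -1.5, 62.1]), np.float64(0.02)) (array([-161. ,   -1.3,   92.1]), array([ 0.6,  0.1, -1.7]), array([-0.055, -0.02 , -0.037]), 8.47)
```

>>> {"op": "move_arm", "data": {
  "increments": [
    [0,-1,35,0,-1],
    [1,-1,62,0,-1],
    [1,-1,62,0,-1],
    [1,-1,62,0,-1],
    [9,-1,62,0,-1],
    [17,-1,62,0,-1],
    [17,-1,62,0,-1],
    [17,-1,62,0,-1]
  ]
}}

```text
clock: 9.48
tcp_pos: [0.4001, -0.2996, 0.0283]
ee_rot: [-3.139, 0.121, 0.0]
wrist_force: [1.0, 0.6, -2.3]
finger_gap: 0.019
grasp_force: 63.3
```

```bash
python3 - <<'E'
from h import *
print(stud(-143,31),uz())
b=ctrl.grab_frame('scene');t=ctrl.grab_frame('top');w=ctrl.grab_frame('wrist')
cv2.imwrite('pics/h1.png',np.hstack([cv2.resize(b[270:390,120:260],(420,360)),cv2.resize(w[0:240],(380,360))]))
E
```

```text
(array([ 2.4,  0.3, -2.7]), np.float64(-0.02)) (array([-145.4,    0.3,   28.3]), array([ 1. ,  0.6, -2.3]), array([ 0.036, -0.01 , -0.006]), 9.47)
```

View pics/h1.png

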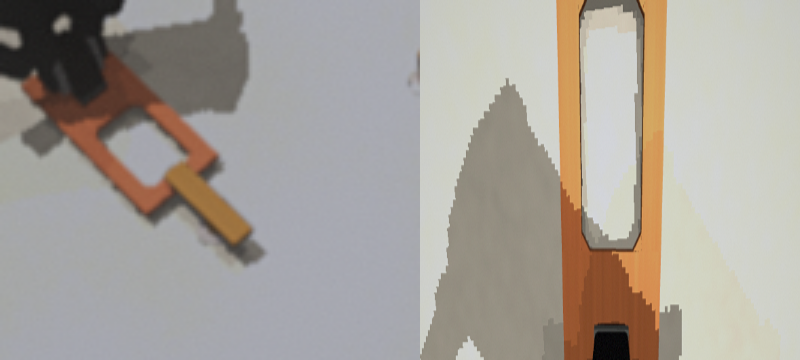

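The scene crop shows the front rim under the near end of the T-head (head end at about (170,170) in the crop), and the link is aligned. Now I ease the grip and lift along an arc so the head tips the link front-down.

>>> {"op": "move_arm", "data": {
  "increments": [
    [2,0,-3,0,-1],
    [2,0,-11,0,-1],
    [4,0,-17,0,-1],
    [6,0,-24,0,-1],
    [9,0,-30,0,-1],
    [12,0,-36,0,-1],
    [16,0,-42,0,-1],
    [19,0,-47,0,-1],
    [19,0,-47,0,-1]
  ],
  "squeeze": 20
}}

```text
clock: 10.75
tcp_pos: [0.4191, -0.3011, 0.0758]
ee_rot: [3.139, -0.121, -0.0]
wrist_force: [-2.5, -0.3, -4.1]
finger_gap: 0.0191
grasp_force: 62.1
```

```bash
python3 - <<'E'
from h import *
print(uz(),ctrl.get_obs()['grasp_force'])
b=ctrl.grab_frame('scene');w=ctrl.grab_frame('wrist')
cv2.imwrite('pics/h2.png',np.hstack([cv2.resize(b[270:390,120:260],(420,360)),cv2.resize(w[0:240],(380,360))]))
E
```

```text
(array([-126.3,    0.2,   75.8]), array([-2.5, -0.3, -4.1]), array([ 0.015,  0.779, -0.031]), 10.75) 62.087552547454834
```

View pics/h2.png

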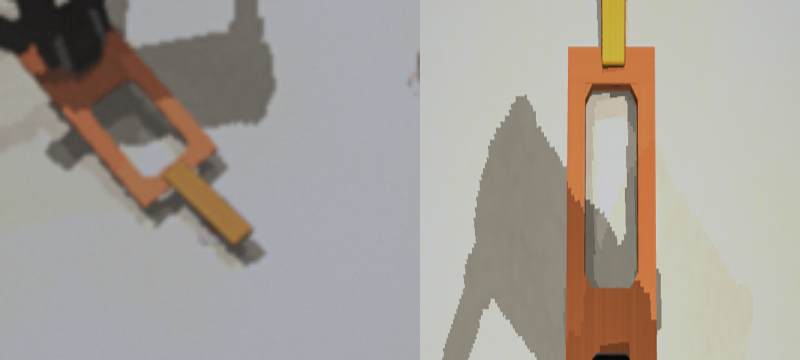

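The link has tipped about 20° and the rim is still hooked under the head end (head tip at (613,65) in the right half). I continue to about 28°.

>>> {"op": "move_arm", "data": {
  "increments": [
    [4,0,-5,0,-1],
    [8,0,-10,0,-1],
    [11,0,-13,0,-1],
    [11,0,-13,0,-1]
  ]
}}

```text
clock: 11.35
tcp_pos: [0.4301, -0.3019, 0.0885]
ee_rot: [-3.139, 0.121, 0.0]
wrist_force: [-3.4, -0.2, -5.4]
finger_gap: 0.0196
grasp_force: 62.5
```

```bash
python3 - <<'E'
from h import *
print(uz(),ctrl.get_obs()['grasp_force'])
E
```

```text
(array([-115.3,    0.3,   88.5]), array([-3.4, -0.2, -5.4]), array([ 0.033,  1.058, -0.023]), 11.35) 62.52089738845825
```

>>> {"op": "move_arm", "data": {
  "increments": [
    [-4,0,3,0,-1],
    [-14,0,4,0,-1],
    [-25,0,4,0,-1],
    [-28,0,0,0,-1],
    [-28,0,-25,0,-1],
    [-28,0,-55,0,-1],
    [-28,0,-55,0,-1],
    [-28,0,-55,0,-1]
  ],
  "squeeze": 70
}}

```text
clock: 12.35
tcp_pos: [0.4018, -0.2996, 0.1428]
ee_rot: [-3.139, 0.122, -0.0]
wrist_force: [0.1, -0.3, -2.1]
finger_gap: 0.019
grasp_force: 69.4
```

```bash
cat > tilt.py <<'E'
from h import *
from scipy.optimize import least_squares
def tilt(show=None):
    o=ctrl.get_obs();im=ctrl.grab_frame('wrist');W=cam('wrist',o)
    hsv=cv2.cvtColor(im,cv2.COLOR_BGR2HSV);m=cv2.inRange(hsv,(5,90,60),(19,255,255))
    if show: cv2.imwrite(show,im)
    R=Ro.from_rotvec(o['ee_rot']).as_matrix()
    def pt(x,y,z,th,s):  # link point -> world, pivot 20 mm behind TCP
        c,n=np.cos(th),np.sin(th);dx,dz=x+42.7+s,z-34
        return o['tcp_pos']+R@(np.array([dx*c+dz*n,-y,20*-1-(-dx*n+dz*c)])/1000)
    # rows, near column centre, of front outer edge and eye front/rear ends
    cs=m[:,268:296].mean(1)>127;e=np.flatnonzero(np.diff(cs.astype(int)))
    return o,W,pt,e,im
if __name__=='__main__':
    import sys
    o,W,pt,e,im=tilt(sys.argv[1] if len(sys.argv)>1 else None)
    print(uz(),'edges',e)
    for d in(0,18,20,22,24,26,28,30,32):
        print(d,[round(proj(W,pt(*p,np.radians(d),0))[1],1) for p in((72,0,5),(60,0,5),(60,0,0),(-4,0,5))])
E
python3 tilt.py pics/w4.png
```

```text
(array([-144.2,    0.7,  142.2]), array([-0.4, -0.4, -1.6]), array([0.055, 0.028, 0.032]), 12.4) edges [ 27  30  58  84 203 235 342 359]
0 [np.float64(-42.5), np.float64(-5.1), np.float64(-1.5), np.float64(168.7)]
18 [np.float64(21.7), np.float64(47.5), np.float64(52.5), np.float64(188.7)]
20 [np.float64(28.5), np.float64(53.4), np.float64(58.4), np.float64(191.2)]
22 [np.float64(35.3), np.float64(59.2), np.float64(64.4), np.float64(193.9)]
24 [np.float64(42.0), np.float64(65.0), np.float64(70.3), np.float64(196.5)]
26 [np.float64(48.6), np.float64(70.8), np.float64(76.1), np.float64(199.3)]
28 [np.float64(55.2), np.float64(76.6), np.float64(82.0), np.float64(202.0)]
30 [np.float64(61.8), np.float64(82.4), np.float64(87.9), np.float64(204.9)]
32 [np.float64(68.3), np.float64(88.2), np.float64(93.7), np.float64(207.7)]
```

View pics/w4.png

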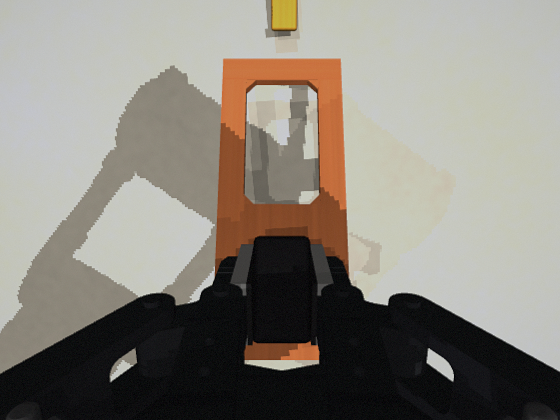

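Tilt measured at 29° from three edges (rows 58, 84 and 203); the head tip is dead ahead at (285,28). Next I go above the stud.

>>> {"op": "move_arm", "data": {
  "increments": [
    [30,0,0,0,-1],
    [70,1,0,0,-1],
    [105,1,5,0,-1],
    [113,1,20,0,-1],
    [113,1,25,0,-1],
    [113,1,25,0,-1],
    [113,1,25,0,-1]
  ]
}}

```text
clock: 13.28
tcp_pos: [0.5137, -0.3096, 0.1183]
ee_rot: [-3.139, 0.122, 0.001]
wrist_force: [0.1, 0.0, -1.7]
finger_gap: 0.0189
grasp_force: 69.4
```

```bash
python3 - <<'E'
from tilt import *
o,W,pt,e,im=tilt();print(uz(),e)
hsv=cv2.cvtColor(im,cv2.COLOR_BGR2HSV);m=cv2.inRange(hsv,(20,120,90),(32,255,255))
k,l,s,c=cv2.connectedComponentsWithStats(m)
for i in range(1,k):
    if s[i,4]>100:
        p=np.argwhere(l==i)[:,::-1];w=np.array([atz(W,q,.036)[:2]-SC for q in p])*1000
        a=np.radians(SY);d=np.array([np.cos(a),np.sin(a)]);u=w@d;v=w@np.array([-d[1],d[0]])
        print(s[i],'u',u.min(),u.max(),'v',np.percentile(v,[1,99]),'mid v front/back',v[u>u.max()-15].mean(),v[u<u.min()+15].mean())
ex=np.flatnonzero(cv2.inRange(hsv,(5,90,60),(19,255,255))[150]);print(ex.min(),ex.max(),ex[np.flatnonzero(np.diff(ex)>5)],ex[np.flatnonzero(np.diff(ex)>5)+1])
E
```

```text
(array([-30.9,  -1.1, 118.7]), array([ 0.2,  0.5, -2.2]), array([0.043, 0.048, 0.03 ]), 13.32) [ 58  84  96  98 148 235 342 359]
[ 270   99   25   56 1214] u 3.217386835633957 35.09004425043382 v [-7.43501404  6.20888769] mid v front/back -0.6874932305008988 -1.1625492921123282
220 343 [244 281 295] [269 290 319]
```

Aligned within 1 mm, and the head end shows inside the eye. I lower the rim beyond the head end.

>>> {"op": "move_arm", "data": {
  "increments": [
    [0,0,20,0,-1],
    [0,0,38,0,-1],
    [0,0,47,0,-1],
    [0,0,50,0,-1],
    [0,0,50,0,-1]
  ]
}}

```text
clock: 13.95
tcp_pos: [0.5146, -0.3095, 0.068]
ee_rot: [-3.139, 0.121, 0.0]
wrist_force: [1.0, 0.6, -1.5]
finger_gap: 0.0189
grasp_force: 69.4
```

```bash
python3 -c "
from tilt import *
o,W,pt,e,im=tilt();print(uz(),e)"
```

```text
(array([-30.1,  -1. ,  68.6]), array([ 0.6,  0.5, -1.3]), array([ 0.012, -0.017, -0.054]), 14.0) [ 58  84  97  99 158 159 160 235 342 359]
```

>>> {"op": "move_arm", "data": {
  "increments": [
    [-8,0,0,0,-1],
    [-17,0,0,0,-1],
    [-26,0,0,0,-1],
    [-32,0,0,0,-1],
    [-32,0,0,0,-1],
    [-32,0,0,0,-1]
  ]
}}

```text
clock: 14.75
tcp_pos: [0.4829, -0.3072, 0.0685]
ee_rot: [3.139, -0.122, 0.001]
wrist_force: [-0.8, -0.6, -1.2]
finger_gap: 0.0191
grasp_force: 69.4
```

```bash
python3 -c "
from tilt import *
o,W,pt,e,im=tilt('pics/w5.png');print(uz(),e)
b=ctrl.grab_frame('scene')
cv2.imwrite('pics/ins.png',np.hstack([cv2.resize(b[270:390,120:260],(420,360),interpolation=cv2.INTER_CUBIC),cv2.resize(im[40:250,170:392],(380,360))]))"
```

```text
(array([-62.1,  -1. ,  68.4]), array([ 0.3, -0.7, -1.4]), array([-0.024, -0.005,  0.054]), 14.8) [ 21  23 157 184 203 235 342 359]
```

View pics/ins.png

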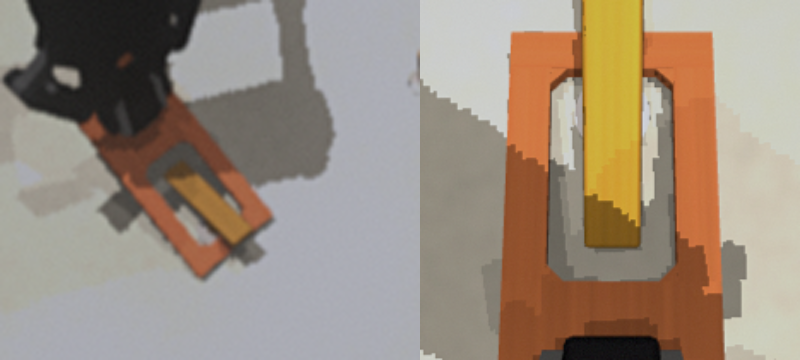

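The scene and wrist crops show the front rim under the head, and the near head end at (612,245) inside the eye, clear of its rear edge (row 280). Now I lower, with the front edge on the board levelling the link.

>>> {"op": "move_arm", "data": {
  "increments": [
    [-3,0,5,0,-1],
    [-6,0,11,0,-1],
    [-9,0,17,0,-1],
    [-12,0,23,0,-1],
    [-13,0,26,0,-1],
    [-14,0,30,0,-1],
    [-14,0,30,0,-1]
  ],
  "squeeze": 20
}}

```text
clock: 15.72
tcp_pos: [0.4674, -0.3064, 0.0391]
ee_rot: [3.139, -0.121, -0.003]
wrist_force: [-8.2, 0.3, 10.6]
finger_gap: 0.0195
grasp_force: 69.5
```

```bash
python3 tilt.py | sed -n '1,4p'
```

```text
(array([-77.7,  -1.4,  39.2]), array([-8.7,  0.2,  8.9]), array([-0.051,  0.703, -0.001]), 15.78) edges [158 161 186 232]
0 [np.float64(-42.5), np.float64(-5.1), np.float64(-1.5), np.float64(168.7)]
18 [np.float64(21.7), np.float64(47.5), np.float64(52.5), np.float64(188.7)]
20 [np.float64(28.5), np.float64(53.4), np.float64(58.4), np.float64(191.2)]
```

>>> {"op": "move_arm", "data": {
  "increments": [
    [0,0,5,0,-1],
    [-1,0,10,0,-1],
    [-1,0,15,0,-1],
    [-1,0,20,0,-1],
    [-1,0,23,0,-1],
    [-1,0,24,0,-1],
    [-1,0,24,0,-1]
  ]
}}

```text
clock: 16.65
tcp_pos: [0.467, -0.3062, 0.0148]
ee_rot: [3.139, -0.121, -0.002]
wrist_force: [-6.2, 0.8, 7.1]
finger_gap: 0.019
grasp_force: 69.4
```

```bash
python3 tilt.py | sed -n '1,2p'
```

```text
(array([-78.1,  -1.2,  14.8]), array([-6.5, -0. ,  5.8]), array([-0.029,  0.179, -0.052]), 16.7) edges [168 171 172 222]
0 [np.float64(-42.5), np.float64(-5.1), np.float64(-1.5), np.float64(168.7)]
```

Level now. I slide forward 8 mm to centre the eye under the head, release, and check that the fingers clear before rising.

>>> {"op": "move_arm", "data": {
  "increments": [
    [3,0,0,0,-1],
    [6,0,0,0,-1],
    [8,0,0,0,-1],
    [8,0,1,0,-1],
    [8,0,0,0,0],
    [8,0,-1,0,1],
    [8,0,-2,0,1],
    [8,0,-2,0,1],
    [8,0,-2,0,1],
    [8,0,-2,0,1]
  ]
}}

```text
clock: 17.95
tcp_pos: [0.4757, -0.3065, 0.0162]
ee_rot: [-3.139, 0.121, 0.0]
wrist_force: [0.6, 0.1, -0.2]
finger_gap: 0.0854
grasp_force: 0.0
```

```bash
python3 tilt.py | sed -n '1,2p'
```

```text
(array([-69.4,  -0.8,  16.2]), array([-1. , -0.1, -0.1]), array([-0.014,  0.013,  0.01 ]), 18.0) edges [179 221]
0 [np.float64(-42.5), np.float64(-5.1), np.float64(-1.5), np.float64(168.7)]
```

>>> {"op": "move_arm", "data": {
  "increments": [
    [0,0,-15,0,1],
    [0,0,-50,0,1],
    [0,0,-100,0,1],
    [0,0,-150,0,1],
    [-20,0,-170,0,1],
    [-20,0,-170,0,1],
    [-20,0,-170,0,1]
  ]
}}

```text
clock: 18.88
tcp_pos: [0.4556, -0.3047, 0.1859]
ee_rot: [-3.139, 0.122, 0.0]
wrist_force: [-0.4, 0.6, -0.5]
finger_gap: 0.0857
grasp_force: 0.0
```

```bash
python3 - <<'E'
from h import *
o=ctrl.get_obs();im=ctrl.grab_frame('wrist');W=cam('wrist',o);cv2.imwrite('pics/fin.png',im)
hsv=cv2.cvtColor(im,cv2.COLOR_BGR2HSV);a=np.radians(SY);d=np.array([np.cos(a),np.sin(a)])
for nm,lo,hi,z in(('plate',(5,90,60),(19,255,255),.005),('head',(20,120,90),(32,255,255),.036)):
    m=cv2.inRange(hsv,lo,hi);k,l,s,c=cv2.connectedComponentsWithStats(m)
    for i in range(1,k):
        if s[i,4]>500:
            p=np.argwhere(l==i)[:,::-1];w=np.array([atz(W,q,z)[:2]-SC for q in p])*1000
            r=cv2.minAreaRect(np.c_[w@d,w@np.array([-d[1],d[0]])].astype(np.float32));print(nm,s[i],r)
print(uz())
E
```

```text
plate [ 245   14   75  178 7690] ((-29.88269805908203, -0.5785865783691406), (143.3928680419922, 60.00433349609375), 0.1025547906756401)
head [ 272   15   21  102 1961] ((-0.24224090576171875, -0.39481163024902344), (14.510486602783203, 70.24774932861328), 89.640625)
(array([-89.8,  -0.4, 185.1]), array([ 0.8,  0.2, -0.4]), array([-0.003, -0.041, -0.011]), 18.93)
```

The plate outline measures 143 x 60 mm at z = 5 mm, so it lies flat, with the neck at link x ≈ 30 mm (eye centre is 28) and the head over both ends of the eye. Handing in.

```bash
python3 -c "
from bench import ctrl
print(ctrl.close_job())"
```

```text
the job is handed in; nothing more can be done
None
```

The oblong-eye link lies flat on the board with the stud's neck through its eye and the T-head over both ends of the eye; the spare link was not touched, and the job was handed in at about 19 s.

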